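Nudge the parts tray home into its corner stop

ROBOT

A 6-joint arm with a two-finger parallel gripper is mounted at the origin on a cart in front of the work surface, level with it; the furniture and walls round the work are solid. World frame = base frame: x ahead of the robot, y to its left, z up, the work surface at z = 0. Lengths are in m, angles in rad, forces in N, time in s.
With the tool pointing down it reaches from about 0.3 to 0.875 m from the base axis. Payload 6.4 kg.
Tool frame: the origin (TCP) lies at the very end of the fingers, on their centre line; the grasp point (between the pads) lies 19 mm behind it; z points along the fingers, y is the line along which they close (so a half turn about z gives the same grasp; the last joint's range is limited). The gripper opens to 85 mm and grips with 20 to 120 N. Pads are 22 mm wide; open, the fingers measure 114 mm over their backs; the gripper's body (76 mm by 85 mm) begins 54 mm behind the grasp point. The pads swing forward as they close: fully open they stand 13 mm farther back than shut.
Start: joints at [-1.524, 0.181, 1.607, -0, 1.354, -0.206], TCP at [0.144, -0.557, 0.231] pointing down, gripper open.
Joint ranges: [-2.99, 2.99], [-0.89, 2.07], [0.3, 2.58], [-1.14, 4.28], [0, 2.63], [-3.12, 3.12]. Speed limits (rad/s): [2.57, 2.57, 3.01, 3.14, 3.14, 3.14].

INTERFACE

Orientations are given as a unit quaternion [x, y, z, w].
In Python, from bench import monitor, grab_frame, order, recognise, masks_of gives the robot as it stands.
- The arm moves only by the tool move_arm, never from a script. Its argument "targets" is a list of rows, each a list of 3 entries, a list of its own where there are three numbers: the turn, a rotation vector about the world's x, y, z as a fraction of full scale, then the shift along the world's x, y, z as a fraction of full scale, then the opening, from 0 (shut) to 1 (fully open). A call has 1 to 5 rows; each row shifts and turns the commanded pose from where the row before left it; what a row does not reach is not made up. Full scale, the value 1, is 0.8 m for a shift and 2 pi rad for a turn. A row lasts 1/12 s, in which the tool goes at most 41.7 mm and 7.16 degrees, less where a joint would pass 70% of its speed; a pose out of reach is approached as far as the arm can. A call with a number of a shift or a turn outside -1 to 1 is refused whole. A call with a gripper value outside its range is refused whole. The fingers move at their own pace and stop on an object; "force" is the grip in N (left out, the last holds). Time passes only in rows, so rows that do not move let the fingers close. It gives the time, the measured TCP pose, the force, the opening and the grip force at its end, in the units of the state.
- monitor.sense(): the state, without advancing time (a new reading comes with each control period).
- grab_frame(name): name is "scene" or "side" or "wrist"; returns a dict with "color" (420x560x3 uint8, red, green, blue), "z_map" (420x560 float32, m along the optical axis (not along the pixel's ray), 0 where there is no reading), "fx", "fy", "cx", "cy" (pixels), "dist_coeffs" ([k1, k2, p1, p2, k3] as OpenCV has them; the pictures are not rectified), "eye" and "attitude" of the camera in the world; the wrist camera has in their place "T_tool_cam" (4x4, takes a point from camera to tool coordinates, whose origin is the TCP and whose axes are the flange's). Camera axes: x right, y down, z forward; pixel columns grow to the right and rows downward; lengths in m; the calibration is good to about 2 mm. A picture is of the moment at which its call begins: read the wrist's pose just before it.
- order.hand_in(): hands the job in; it is judged then, once.
Trained networks look in the newest picture that a camera, given by its name, has taken for a name from the list of things; names that differ only in an ending like _2 or _b are one class to them, and where a whole thing is asked for, a point or a joint stands for the part that bears it (a point fixed in the world has none). Each returns a list of dicts, best first, with "score" (0 to 1); they miss things now and then, are a little off and sometimes report something else, mostly with a low value. They report only what shows in the picture. A call takes as long as a camera call. They do not tell look-alikes from the thing itself.
- recognise(label, camera): "box" ([left, top, right, bottom] in pixels, round what is visible of it).
- masks_of(label, camera): "mask" (420x560 bool, what is visible of it) and "box" ([left, top, right, bottom] in pixels, round what is visible of it).
The state is a dict: "t": time; "joints": joint angles; "qd": joint speeds; "effort": joint torques, N m; "position": TCP position; "eef_rot": TCP orientation; "contact_force": force on the tool from outside, world axes, zero at the start; "moment": the same for the moment, N m; "grip_width": finger opening in m; "grip_force": force on a finger pad.
Only numpy, scipy, OpenCV 4.12 (cv2) and the standard library are available. Lean on these libraries where they do the work, as an engineer would, in place of code of your own. Each camera call takes 0.05 s, during which the arm holds its last target. There are 200 camera calls.

TASK

With the fingertips, gently push the parts tray, with the small board lying in it, along the worktop into the corner stop, until its far long side lies flush against the long back bar and its right-hand end is tight against the short side bar. Only push it from outside: do not reach into it, pinch it or lift it. Leave the loupe, the weight and the dropper bottle where they stand.

Things in the scene. Friction and masses are not known exactly. Their poses are not given: they have to be found in the camera images.
- parts_tray: Loose open black parts tray with upright walls, 80 mm (x) by 125 mm (y) outside, 16 mm high, walls and floor 2 mm thick, 50 to 120 g; slides easily. Origin: centre of its underside; x along the short sides, y along the long sides. It starts some 4 to 9 cm short of home, turned up to 0.3 rad from the corner stop.
- corner_stop: Fixed corner stop: two aluminium bars 16 mm wide, 18 mm high (screw heads 4 mm more), at a right angle. Origin on the worktop where their inner faces meet. Back bar: inner face x = 0, from y = 4 to 154 mm, beyond the tray. Side bar: inner face y = 0, from x = -4 to -78 mm, right of the tray. Home: tray origin at x = -40, y = 62.5 mm here, axes parallel.
- board: Small loose green circuit board, 22 x 71 mm, 4 mm high with its parts, lying flat on the floor of the tray and riding along with it. Origin at the centre of its underside.
- loupe: Bystander: black loupe, 37 mm across, 40 mm high, standing 4 to 6 cm behind the back bar near its right end. Origin at the centre of its underside.
- gauge_weight: Bystander: brass-coloured calibration weight with a neck, 26 mm across, 38 mm high, standing 4 to 6 cm behind the back bar near its left end. Origin at the centre of its underside.
- dropper: Bystander: brown dropper bottle with a black top, 30 mm across, 104 mm high, standing to the right of the tray, near the front edge of the worktop. Easily knocked over. Origin at the centre of its underside.
There are look-alikes about, which are no part of the job. Of the things like the board, leave any that is purple; of the rest the larger one is meant.

How it is judged:
By the outcome, as a careful person would: the job done as asked, in the order asked, and still so for the second after the job is handed in, with the robot touching nothing.
It also fails if it takes over 48 s, if anything falls off the work surface, if the arm or the gripper's body presses on something with over 40 N, if the wrist force passes 120 N, or if a joint passes its speed limit or range.

## Working session

There is one attempt and no reset: what is moved stays moved. The work goes in short steps, Python scripts to look and compute and a tool call to move; the robot and the scene stay as the last step left them, time stands still between calls to the robot, and variables do not carry over. Pictures are saved under pics/ and viewed, at most 10 in all, crops included, and the job is handed in when it is done.

Besides the shell and the picture viewer there is one more tool, called after "Emit:" as a command line: name --argument value ..., lists and objects as JSON in quotes. move_arm: Moves the arm, as the interface text tells. Its arguments: {"type":"object","properties":{"targets":{"type":"array","items":{"type":"array"}},"force":{"type":"number"}},"required":["targets"]}

```bash
mkdir -p pics; ls; cat > h.py <<'E'
import numpy as np,cv2,json
from scipy.spatial.transform import Rotation as R
from bench import monitor,grab_frame,order,recognise,masks_of
def cam(name):
    s=monitor.sense(); f=grab_frame(name)
    if 'T_tool_cam' in f:
        T=np.eye(4);T[:3,:3]=R.from_quat(s['eef_rot']).as_matrix();T[:3,3]=s['position'];T=T@np.array(f['T_tool_cam'])
    else:
        a=np.array(f['attitude']);T=np.eye(4);T[:3,3]=f['eye']
        T[:3,:3]=a if a.shape==(3,3) else R.from_quat(a).as_matrix()
    f['T']=T;f['K']=np.array([[f['fx'],0,f['cx']],[0,f['fy'],f['cy']],[0,0,1]]);f['d']=np.array(f['dist_coeffs'],float);return f
def pts(f,uv):  # pixels -> world via depth
    uv=np.asarray(uv,float);n=cv2.undistortPoints(uv.reshape(-1,1,2),f['K'],f['d'])[:,0]
    z=f['z_map'][uv[:,1].astype(int),uv[:,0].astype(int)];ok=z>0
    p=np.c_[n*z[:,None],z][ok];return p@f['T'][:3,:3].T+f['T'][:3,3]
def maskpts(f,m):
    v,u=np.nonzero(m);return pts(f,np.c_[u,v])
def save(f,name): cv2.imwrite('pics/'+name,f['color'][...,::-1])
E
python3 - <<'E'
from h import *
for c in ['scene','side','wrist']:
    f=cam(c);save(f,c+'0.png');print(c,f['T'][:3,3].round(3),f['T'][:3,2].round(2))
    for l in ['parts_tray','corner_stop','board','loupe','gauge_weight','dropper']:
        for m in masks_of(l,c)[:4]:
            p=maskpts(f,m['mask'])
            if len(p): print(l,round(m['score'],2),np.round(m['box']),'med',np.median(p,0).round(3),'lo',np.percentile(p,2,0).round(3),'hi',np.percentile(p,98,0).round(3))
print(monitor.sense())
E
```

```text
pics
scene [-0.057  0.414  0.697] [ 0.61 -0.28 -0.74]
parts_tray 0.59 [199. 248. 270. 302.] med [0.402 0.305 0.004] lo [0.357 0.241 0.001] hi [0.444 0.364 0.018]
corner_stop 0.7 [176. 212. 265. 256.] med [0.524 0.289 0.018] lo [0.472 0.215 0.004] hi [0.557 0.39  0.024]
board 0.7 [128. 218. 140. 235.] med [0.626 0.467 0.004] lo [0.607 0.451 0.001] hi [0.648 0.482 0.007]
board 0.57 [220. 267. 258. 285.] med [0.401 0.3   0.005] lo [0.387 0.264 0.003] hi [0.416 0.333 0.01 ]
loupe 0.61 [199. 195. 218. 222.] med [0.583 0.3   0.038] lo [0.574 0.282 0.003] hi [0.624 0.315 0.043]
gauge_weight 0.52 [175. 209. 191. 233.] med [0.57  0.364 0.026] lo [0.563 0.351 0.002] hi [0.584 0.376 0.041]
dropper 0.8 [319. 216. 333. 254.] med [0.386 0.109 0.05 ] lo [0.378 0.098 0.009] hi [0.398 0.118 0.1  ]
side [0.136 0.762 0.635] [ 0.39 -0.67 -0.64]
parts_tray 0.89 [249. 251. 310. 315.] med [0.4   0.307 0.003] lo [ 0.357  0.239 -0.   ] hi [0.443 0.367 0.016]
corner_stop 0.94 [209. 235. 275. 296.] med [0.521 0.279 0.017] lo [0.473 0.214 0.001] hi [0.554 0.393 0.022]
board 0.64 [274. 270. 294. 295.] med [0.401
[... 639 characters left out ...]
0.07 -0.96]
{'t': 1.05, 'joints': array([-1.52429326e+00,  1.80775598e-01,  1.60701568e+00,  1.83035897e-05,
        1.35380266e+00, -2.06273275e-01]), 'qd': array([-0.00024196,  0.00013167,  0.00057037, -0.00063656, -0.0003302 ,
       -0.00051676]), 'effort': array([ 1.51388658e-04, -4.44857275e+01, -3.51688743e+01, -1.83749326e-04,
        7.72638923e-04,  1.73402566e-05]), 'position': array([ 0.14384136, -0.55672647,  0.2312946 ]), 'eef_rot': array([9.92023890e-01, 1.26049999e-01, 8.96010790e-06, 7.07116079e-08]), 'contact_force': array([ 0.04038442,  0.48551638, -0.05305473]), 'moment': array([ 0.00532696, -0.0308616 , -0.01671924]), 'grip_force': 0.0, 'grip_width': 0.08546539872485823}
```

```bash
python3 - <<'E'
from h import *
a=cv2.imread('pics/side0.png')
A=cv2.resize(a[140:350,110:390],(800,600),interpolation=cv2.INTER_CUBIC)
cv2.imwrite('pics/c0.png',A)
for c in ['scene','side']:
    f=cam(c)
    for l,z0 in [('parts_tray',.010),('corner_stop',.012)]:
        m=masks_of(l,c)[0]['mask'];p=maskpts(f,m)
        q=p[(p[:,2]>z0)&(p[:,2]<.03)][:,:2].astype(np.float32)
        allp=p[:,:2].astype(np.float32)
        print(c,l,len(q),'rim',cv2.minAreaRect(q),'all',cv2.minAreaRect(allp))
        if l=='corner_stop': # back bar: fit template by optimisation
            from scipy.optimize import least_squares
            def d(P,x):
                ca,sa=np.cos(x[2]),np.sin(x[2]);r=(P-x[:2])@np.array([[ca,-sa],[sa,ca]])
                def box(lo,hi):
                    e=np.maximum(np.maximum(np.array(lo)-r,r-np.array(hi)),0);return np.hypot(e[:,0],e[:,1])
                return np.minimum(box((0,.004),(.016,.154)),box((-.078,-.016),(-.004,0)))
            best=min((least_squares(lambda x:d(q,x),[.51+dx,.23+dy,t],loss='soft_l1',f_scale=.002,diff_step=1e-4,x_scale=[.01,.01,.1]) for t in np.arange(-.5,.9,.15) for dx in(-.02,0,.02) for dy in(-.02,0,.02)),key=lambda r:r.cost)
            print('stop',best.x,best.cost,np.abs(d(q,best.x)).mean())
        np.save(f'{c}_{l}.npy',q)
E
```

```text
scene parts_tray 393 rim ((0.4007590413093567, 0.3035341501235962), (0.0831097662448883, 0.12428446114063263), 6.594407558441162) all ((0.40044912695884705, 0.30349940061569214), (0.08374616503715515, 0.12422148883342743), 6.667384147644043)
scene corner_stop 726 rim ((0.5228942036628723, 0.295861154794693), (0.18704992532730103, 0.07634425908327103), 78.69432067871094) all ((0.496559739112854, 0.3020250201225281), (0.09675969928503036, 0.1712406873703003), 15.459176063537598)
stop [0.54365403 0.24436819 0.27402529] 7.288540026346035e-06 2.2221431317782142e-05
side parts_tray 332 rim ((0.4001856744289398, 0.3028984069824219), (0.08093548566102982, 0.12761317193508148), 6.098121643066406) all ((0.40373414754867554, 0.3033721148967743), (0.08749229460954666, 0.12791325151920319), 6.718416690826416)
side corner_stop 657 rim ((0.5249924063682556, 0.29586541652679443), (0.19132128357887268, 0.07704884558916092), 78.97334289550781) all ((0.5287213921546936, 0.2899506986141205), (0.20091082155704498, 0.08954264223575592), 78.4264144897461)
stop [0.54363109 0.24294359 0.2672428 ] 9.974204628415015e-06 2.8083528111533063e-05
```

View pics/c0.png

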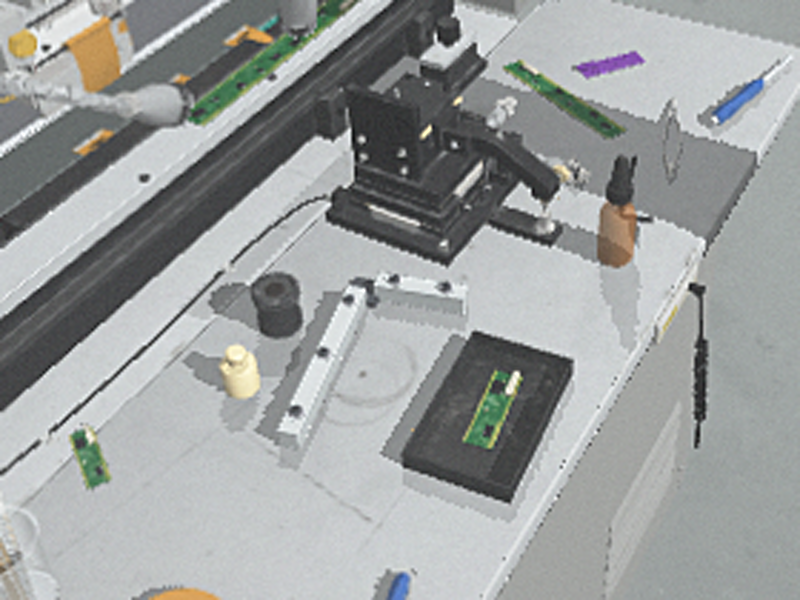

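The board meant is the larger green one inside the tray, at crop (492,408). The smaller green one at (90,455) and the purple one at (610,65) stay put. The bars are at (330,360) and (420,290), and nothing blocks the slide. Next I'll check the air route and compute the start point.

```bash
python3 - <<'E'
from h import *
f=cam('scene');P=maskpts(f,f['z_map']>0)
for lo,hi in [(-.4,-.2),(-.2,-.1),(-.1,0),(0,.1),(.1,.2),(.2,.3),(.3,.45)]:
    q=P[(P[:,1]>lo)&(P[:,1]<hi)&(P[:,0]>.15)&(P[:,0]<.65)&(P[:,2]>.08)]
    print(lo,hi,len(q),(q[:,0].min().round(3),q[:,2].max().round(3)) if len(q) else '')
e=P[(P[:,1]>.2)&(P[:,1]<.4)&(abs(P[:,2])<.005)];print('front edge x',np.percentile(e[:,0],.5))
o=np.array([.5436,.2437]);a=.271;A=np.array([[np.cos(a),-np.sin(a)],[np.sin(a),np.cos(a)]])
for n,p in dict(start=(-.205,.096),home=(-.092,.075),left_s=(-.045,.18),left_e=(-.045,.137)).items(): print(n,(o+A@p).round(4))
E
```

```text
-0.4 -0.2 91 (np.float64(0.648), np.float64(0.218))
-0.2 -0.1 0 
-0.1 0 3639 (np.float64(0.15), np.float64(0.574))
0 0.1 20848 (np.float64(0.15), np.float64(0.575))
0.1 0.2 1125 (np.float64(0.386), np.float64(0.134))
0.2 0.3 0 
0.3 0.45 0 
front edge x 0.33478200674851255
start [0.3204 0.2813]
home [0.4349 0.2913]
left_s [0.4521 0.4051]
left_e [0.4636 0.3637]
```

Emit:
move_arm --targets '[[[0, 0, 0], [0.019, 0.049, 0], 0.6], [[0, 0, 0], [0.019, 0.049, 0], 0.6], [[0, 0, 0], [0.019, 0.049, 0], 0.6], [[0, 0, 0], [0.019, 0.049, 0], 0.6], [[0, 0, 0], [0.019, 0.049, 0], 0.6]]'

```text
t: 1.82
position: [0.2194, -0.3607, 0.2311]
eef_rot: [0.992, 0.126, 0.0, -0.0]
contact_force: [1.5, 0.4, 0.6]
grip_width: 0.0516
grip_force: 0.0
```

Emit:
move_arm --targets '[[[0, 0, 0], [0.019, 0.049, 0], 0.6], [[0, 0, 0], [0.019, 0.049, 0], 0.6], [[0, 0, 0], [0.019, 0.049, 0], 0.6], [[0, 0, 0], [0.019, 0.049, 0], 0.6], [[0, 0, 0], [0.019, 0.049, 0], 0.6]]'

```text
t: 2.23
position: [0.2946, -0.1666, 0.2316]
eef_rot: [0.992, 0.126, 0.0, 0.001]
contact_force: [0.2, 0.6, -0.5]
grip_width: 0.0511
grip_force: 0.0
```

Emit:
move_arm --targets '[[[0, 0, 0], [0.01, 0.049, 0], 0.6], [[0, 0, 0], [0.01, 0.049, 0], 0.6], [[0, 0, 0], [0.01, 0.049, 0], 0.6], [[0, 0, 0], [0.01, 0.049, 0], 0.6], [[0, 0, 0], [0.01, 0.049, 0], 0.6]]'

```text
t: 2.65
position: [0.3345, 0.0297, 0.2318]
eef_rot: [0.992, 0.126, 0.001, 0.0]
contact_force: [0.9, 0.2, -0.2]
grip_width: 0.0509
grip_force: 0.0
```

Emit:
move_arm --targets '[[[0, 0, 0], [0, 0.049, 0], 0.6], [[0, 0, 0], [0, 0.049, 0], 0.6], [[0, 0, 0], [0, 0.049, 0], 0.6], [[0, 0, 0], [0, 0.049, 0], 0.6], [[0, 0, 0], [0, 0.049, 0], 0.6]]'

```text
t: 3.07
position: [0.334, 0.226, 0.2317]
eef_rot: [0.992, 0.126, 0.001, -0.0]
contact_force: [1.5, -0.0, 0.4]
grip_width: 0.0509
grip_force: 0.0
```

Emit:
move_arm --targets '[[[0, 0, 0.003], [-0.0035, 0.014, -0.043], 0.6], [[0, 0, 0], [-0.0035, 0.014, -0.043], 0.6], [[0, 0, 0], [-0.0035, 0.014, -0.043], 0.6], [[0, 0, 0], [-0.0035, 0.014, -0.043], 0.6], [[0, 0, 0], [-0.0035, 0.014, -0.043], 0.6]]'

```text
t: 3.48
position: [0.3203, 0.2806, 0.0581]
eef_rot: [0.991, 0.136, 0.001, -0.0]
contact_force: [0.5, 0.4, -0.3]
grip_width: 0.0512
grip_force: 0.0
```

```bash
python3 - <<'E'
from h import *
s=monitor.sense();print(s['position'],s['joints'].round(2))
f=cam('side');P=maskpts(f,f['z_map']>0);tx,ty,tz=s['position']
q=P[(np.hypot(P[:,0]-tx,P[:,1]-ty)<.055)&(P[:,2]>.03)&(P[:,2]<.12)];print('lowest finger pts',np.sort(q[:,2])[:30].round(4))
w=cam('wrist');save(w,'w1.png')
a=f['color'][210:350,210:400,::-1];cv2.imwrite('pics/s1.png',np.hstack([cv2.resize(a,(400,300)),cv2.resize(w['color'][...,::-1],(400,300))]))
E
```

```text
[0.32031606 0.2805658  0.05812728] [ 0.44  0.1   2.1  -0.    0.94  1.74]
lowest finger pts [0.061  0.0619 0.0624 0.0639 0.0654 0.0656 0.0657 0.0658 0.0684 0.0684
 0.0685 0.0691 0.0693 0.0695 0.0697 0.0698 0.0698 0.07   0.0703 0.0705
 0.0705 0.0718 0.0722 0.0724 0.0726 0.073  0.0733 0.0733 0.0736 0.0737]
```

View pics/s1.png

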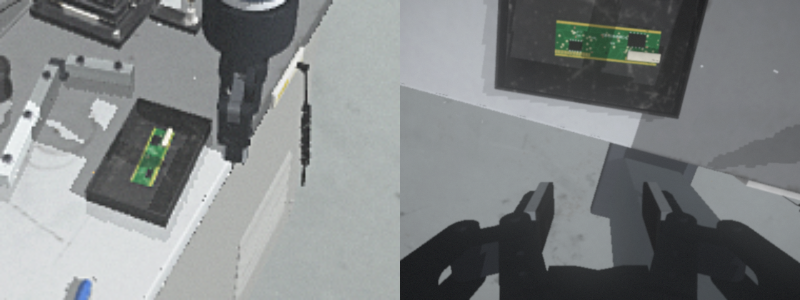

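Emit:
move_arm --targets '[[[0, 0, 0], [0, 0, -0.04], 0.6], [[0, 0, 0], [0, 0, -0.02], 0.6], [[0, 0, 0], [0, 0, -0.0075], 0.6], [[0, 0, 0], [0.006, 0.0017, 0], 0.6], [[0, 0, 0], [0.006, 0.0017, 0], 0.6]]'

```text
t: 4.0
position: [0.3316, 0.2829, 0.0069]
eef_rot: [0.991, 0.135, 0.001, -0.0]
contact_force: [-0.9, 0.7, 0.8]
grip_width: 0.0512
grip_force: 0.0
```

Emit:
move_arm --targets '[[[0, 0, 0], [0.006, 0.0017, 0], 0.6], [[0, 0, 0], [0.006, 0.0017, 0], 0.6], [[0, 0, 0], [0.006, 0.0017, 0], 0.6], [[0, 0, 0], [0.006, 0.0017, 0], 0.6], [[0, 0, 0], [0.006, 0.0017, 0], 0.6]]'

```text
t: 4.42
position: [0.3547, 0.2894, 0.0056]
eef_rot: [0.991, 0.135, 0.0, -0.0]
contact_force: [-0.2, -0.5, 0.0]
grip_width: 0.0513
grip_force: 0.4
```

Emit:
move_arm --targets '[[[0, 0, 0], [0.006, 0.0017, 0], 0.6], [[0, 0, 0], [0.006, 0.0017, 0], 0.6], [[0, 0, 0], [0.006, 0.0017, 0], 0.6], [[0, 0, 0], [0.006, 0.0017, 0], 0.6], [[0, 0, 0], [0.006, 0.0017, 0], 0.6]]'

```text
t: 4.83
position: [0.3784, 0.2962, 0.0052]
eef_rot: [0.991, 0.135, -0.0, 0.0]
contact_force: [-0.8, 0.1, 0.7]
grip_width: 0.0517
grip_force: 0.5
```

```bash
cat >> h.py <<'E'
O=np.array([.5436,.2437]);a=.271;A=np.array([[np.cos(a),-np.sin(a)],[np.sin(a),np.cos(a)]])
def stf(p): return (np.asarray(p)[...,:2]-O)@A
def report(c='side'):
    s=monitor.sense();f=cam(c);m=masks_of('parts_tray',c)
    print('tcp stop-frame',stf(s['position']).round(4),'z',s['position'][2].round(4),'F',(np.array(s['contact_force'])[:2]@A).round(1),'t',s['t'])
    if m:
        p=maskpts(f,m[0]['mask']);p=p[(p[:,2]>-.003)&(p[:,2]<.02)];r=cv2.minAreaRect(stf(p).astype(np.float32));print('tray stop-frame',np.round(r[0],4),np.round(r[1],4),r[2],m[0]['score'])
    return f
E
python3 - <<'E'
from h import *
f=report();w=cam('wrist')
a=f['color'][210:350,170:360,::-1];cv2.imwrite('pics/s2.png',np.hstack([cv2.resize(a,(400,300)),cv2.resize(w['color'][...,::-1],(400,300))]))
E
```

```text
tcp stop-frame [-0.1451  0.0948] z 0.0052 F [-0.7  0.3] t 4.8333
tray stop-frame [-0.0915  0.096 ] [0.1371 0.0874] 89.29833984375 0.56
```

View pics/s2.png

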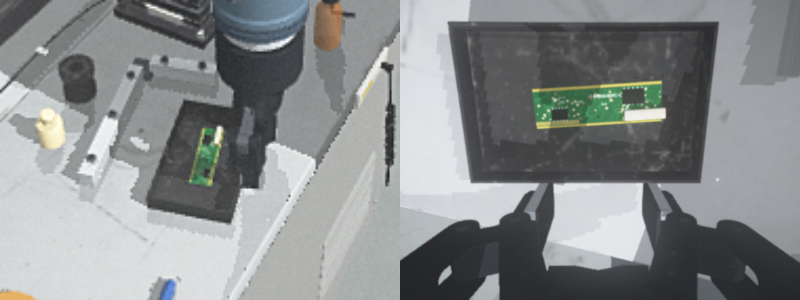

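Emit:
move_arm --targets '[[[0, 0, 0], [0.006, 0.0017, 0], 0.6], [[0, 0, 0], [0.006, 0.0017, 0], 0.6], [[0, 0, 0], [0.006, 0.0017, 0], 0.6], [[0, 0, 0], [0.006, 0.0017, 0], 0.6], [[0, 0, 0], [0.006, 0.0017, 0], 0.6]]'

```text
t: 5.4
position: [0.4027, 0.303, 0.0053]
eef_rot: [0.991, 0.135, 0.0, -0.0]
contact_force: [-0.5, -0.6, 1.4]
grip_width: 0.0514
grip_force: 0.4
```

Emit:
move_arm --targets '[[[0, 0, 0], [0.006, 0.0017, 0], 0.6], [[0, 0, 0], [0.006, 0.0017, 0], 0.6], [[0, 0, 0], [0.006, 0.0017, 0], 0.6], [[0, 0, 0], [0.006, 0.0017, 0], 0.6], [[0, 0, 0], [0, 0, 0], 0.6]]'

```text
t: 5.82
position: [0.4227, 0.3087, 0.0055]
eef_rot: [0.991, 0.135, 0.001, -0.0]
contact_force: [-0.5, -0.5, 1.1]
grip_width: 0.0512
grip_force: 0.0
```

Emit:
move_arm --targets '[[[0, 0, 0], [0.002, 0.0005, 0], 0.6], [[0, 0, 0], [0.002, 0.0005, 0], 0.6], [[0, 0, 0], [0, 0, 0], 0.6]]'

```text
t: 6.07
position: [0.4246, 0.3091, 0.0052]
eef_rot: [0.991, 0.135, 0.0, -0.0]
contact_force: [-0.5, -0.7, -0.5]
grip_width: 0.0515
grip_force: 0.0
```

```bash
python3 - <<'E'
from h import *
f=report()
E
```

```text
tcp stop-frame [-0.0972  0.0949] z 0.0052 F [-0.7 -0.6] t 6.0667
tray stop-frame [-0.0419  0.0944] [0.0826 0.1459] 5.2563042640686035 0.69
```

Emit:
move_arm --targets '[[[0, 0, 0], [0.0012, 0.0003, 0], 0.6], [[0, 0, 0], [0.0012, 0.0003, 0], 0.6], [[0, 0, 0], [0.0012, 0.0003, 0], 0.6], [[0, 0, 0], [0, 0, 0], 0.6]]'

```text
t: 6.5
position: [0.4276, 0.3099, 0.0053]
eef_rot: [0.991, 0.135, 0.0, -0.0]
contact_force: [-0.3, -0.2, -0.4]
grip_width: 0.0514
grip_force: 0.0
```

Emit:
move_arm --targets '[[[0, 0, 0], [0.0012, 0.0003, 0], 0.6], [[0, 0, 0], [0.0012, 0.0003, 0], 0.6], [[0, 0, 0], [0, 0, 0], 0.6]]'

```text
t: 6.75
position: [0.4295, 0.3104, 0.0053]
eef_rot: [0.991, 0.135, 0.0, -0.0]
contact_force: [-1.2, -0.2, 0.8]
grip_width: 0.0509
grip_force: 0.2
```

Emit:
move_arm --targets '[[[0, 0, 0], [0.0012, 0.0003, 0], 0.6], [[0, 0, 0], [0, 0, 0], 0.6]]'

```text
t: 6.92
position: [0.4304, 0.3106, 0.0053]
eef_rot: [0.991, 0.135, 0.0, -0.0]
contact_force: [-0.3, 0.1, -0.1]
grip_width: 0.0514
grip_force: 0.2
```

Emit:
move_arm --targets '[[[0, 0, 0], [0.0012, 0.0003, 0], 0.6], [[0, 0, 0], [0, 0, 0], 0.6]]'

```text
t: 7.08
position: [0.4314, 0.3108, 0.0053]
eef_rot: [0.991, 0.135, 0.0, -0.0]
contact_force: [-0.7, -0.2, -0.9]
grip_width: 0.0516
grip_force: 0.3
```

```bash
python3 - <<'E'
from h import *
f=report();w=cam('wrist')
cv2.imwrite('pics/w3.png',np.hstack([cv2.resize(f['color'][210:350,170:360,::-1],(400,300)),cv2.resize(w['color'][...,::-1],(400,300))]))
E
```

```text
tcp stop-frame [-0.0901  0.0947] z 0.0053 F [-0.7 -0. ] t 7.0833
tray stop-frame [-0.0398  0.1013] [0.1267 0.081 ] 89.49935913085938 0.69
```

View pics/w3.png

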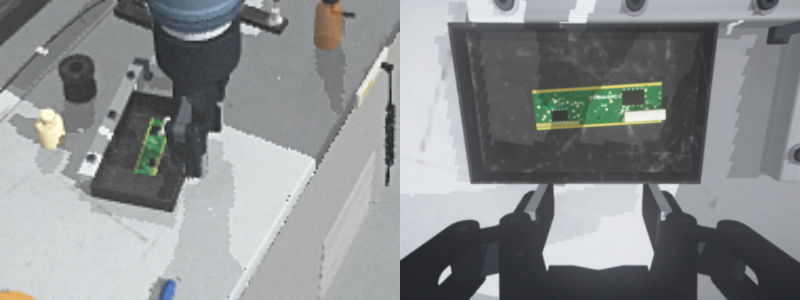

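The tray's far wall, at right-panel (590,22), is almost against the back bar. I'll keep creeping until force shows.

Emit:
move_arm --targets '[[[0, 0, 0], [0.0012, 0.0003, 0], 0.6], [[0, 0, 0], [0, 0, 0], 0.6]]'

```text
t: 7.4
position: [0.4314, 0.3109, 0.0052]
eef_rot: [0.991, 0.135, -0.001, 0.0]
contact_force: [-4.3, -1.3, 2.0]
grip_width: 0.0511
grip_force: 2.0
```

Emit:
move_arm --targets '[[[0, 0, 0], [0.0012, 0.0003, 0], 0.6], [[0, 0, 0], [0, 0, 0], 0.6]]'

```text
t: 7.57
position: [0.4315, 0.3109, 0.005]
eef_rot: [0.991, 0.135, -0.002, 0.0]
contact_force: [-6.4, -1.9, 5.2]
grip_width: 0.0515
grip_force: 3.6
```

Emit:
move_arm --targets '[[[0, 0, 0], [-0.009, -0.0025, 0], 0.6], [[0, 0, 0], [-0.009, -0.0025, 0], 0.6], [[0, 0, 0], [0, 0, 0.035], 0.4], [[0, 0, 0], [0, 0, 0.035], 0.4], [[0, 0, 0], [0, 0, 0.035], 0.4]]'

```text
t: 7.98
position: [0.4178, 0.3069, 0.0897]
eef_rot: [0.991, 0.135, -0.0, 0.0]
contact_force: [0.8, -0.6, -0.9]
grip_width: 0.034
grip_force: 0.0
```

Emit:
move_arm --targets '[[[0, 0, 0.0192], [0.0027, 0.0117, 0], 0.4], [[0, 0, 0.0192], [0.0027, 0.0117, 0], 0.4], [[0, 0, 0.0192], [0.0027, 0.0117, 0], 0.4], [[0, 0, 0.0192], [0.0027, 0.0117, 0], 0.4], [[0, 0, 0.0192], [0.0027, 0.0117, 0], 0.4]]'

```text
t: 8.4
position: [0.4295, 0.3544, 0.0894]
eef_rot: [0.905, 0.426, 0.001, 0.0]
contact_force: [-0.3, -0.2, 0.5]
grip_width: 0.0343
grip_force: 0.0
```

Emit:
move_arm --targets '[[[0, 0, 0.0192], [0.0027, 0.0117, 0], 0.4], [[0, 0, 0.0192], [0.0027, 0.0117, 0], 0.4], [[0, 0, 0.0192], [0.0027, 0.0117, 0], 0.4], [[0, 0, 0.0192], [0.0027, 0.0117, 0], 0.4], [[0, 0, 0.0192], [0.0027, 0.0117, 0], 0.4]]'

```text
t: 8.82
position: [0.4402, 0.4012, 0.0892]
eef_rot: [0.737, 0.676, 0.0, 0.0]
contact_force: [0.5, 0.0, 0.3]
grip_width: 0.0339
grip_force: 0.0
```

Emit:
move_arm --targets '[[[0, 0, 0.0192], [0.0027, 0.0117, 0], 0.4], [[0, 0, 0.0192], [0.0027, 0.0117, 0], 0.4], [[0, 0, 0.0192], [0.0027, 0.0117, 0], 0.4], [[0, 0, 0], [0, 0, 0], 0.4]]'

```text
t: 9.15
position: [0.447, 0.4302, 0.0894]
eef_rot: [0.604, 0.797, 0.001, 0.0]
contact_force: [-0.3, -0.1, -0.0]
grip_width: 0.0343
grip_force: 0.0
```

```bash
python3 - <<'E'
from h import *
s=monitor.sense();print(R.from_quat(s['eef_rot']).as_matrix().round(3),s['joints'].round(2))
f=report();report('scene')
E
```

```text
[[-0.271  0.963  0.001]
 [ 0.963  0.271  0.001]
 [ 0.001  0.002 -1.   ]] [0.58 0.43 1.59 0.   1.11 0.3 ]
tcp stop-frame [-0.0432  0.2056] z 0.0894 F [-0.3  0. ] t 9.15
tray stop-frame [-0.0396  0.0944] [0.141  0.0809] 89.72453308105469 0.62
tcp stop-frame [-0.0441  0.2043] z 0.0891 F [ 0.4 -0.8] t 9.25
tray stop-frame [-0.0389  0.0982] [0.0854 0.1337] 1.487264633178711 0.85
```

Emit:
move_arm --targets '[[[0, 0, 0], [0, 0, -0.045], 0.4], [[0, 0, 0], [0, 0, -0.045], 0.4], [[0, 0, 0], [0, 0, -0.015], 0.4], [[0, 0, 0], [0.0013, -0.0048, 0], 0.4], [[0, 0, 0], [0.0013, -0.0048, 0], 0.4]]'

```text
t: 9.77
position: [0.4487, 0.4207, 0.0054]
eef_rot: [0.606, 0.795, -0.001, -0.0]
contact_force: [-0.3, -0.1, 0.9]
grip_width: 0.0343
grip_force: 0.0
```

Emit:
move_arm --targets '[[[0, 0, 0], [0.0013, -0.0048, 0], 0.4], [[0, 0, 0], [0.0013, -0.0048, 0], 0.4], [[0, 0, 0], [0.0013, -0.0048, 0], 0.4], [[0, 0, 0], [0.0013, -0.0048, 0], 0.4], [[0, 0, 0], [0.0013, -0.0048, 0], 0.4]]'

```text
t: 10.18
position: [0.4547, 0.4018, 0.0062]
eef_rot: [0.606, 0.796, 0.001, 0.0]
contact_force: [0.3, -0.5, 0.4]
grip_width: 0.0342
grip_force: 0.0
```

Emit:
move_arm --targets '[[[0, 0, 0], [0.0013, -0.0048, 0], 0.4], [[0, 0, 0], [0.0013, -0.0048, 0], 0.4], [[0, 0, 0], [0.0013, -0.0048, 0], 0.4], [[0, 0, 0], [0.0013, -0.0048, 0], 0.4], [[0, 0, 0], [0.0013, -0.0048, 0], 0.4]]'

```text
t: 10.6
position: [0.4594, 0.3826, 0.0053]
eef_rot: [0.606, 0.796, 0.0, -0.0]
contact_force: [-0.3, 1.2, 1.5]
grip_width: 0.0343
grip_force: 0.7
```

```bash
python3 - <<'E'
from h import *
f=report()
w=cam('wrist')
cv2.imwrite('pics/w4.png',np.hstack([cv2.resize(f['color'][210:350,170:360,::-1],(400,300)),cv2.resize(w['color'][...,::-1],(400,300))]))
E
```

```text
tcp stop-frame [-0.044   0.1564] z 0.0053 F [0.  1.2] t 10.6
tray stop-frame [-0.0398  0.0761] [0.1478 0.081 ] 89.6906967163086 0.92
```

View pics/w4.png

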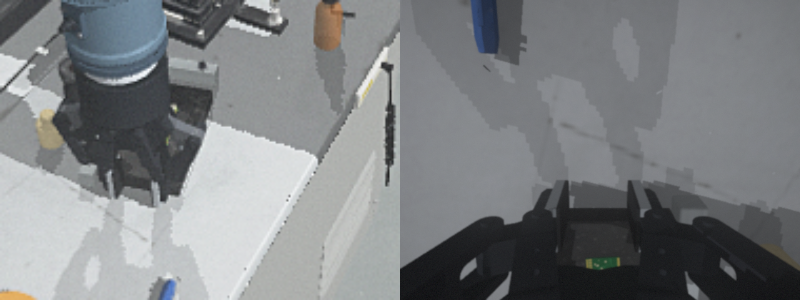

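Two fingers sit on the left end wall, left panel (130,190), and the tray is sliding along the back bar.

Emit:
move_arm --targets '[[[0, 0, 0], [0.0013, -0.0048, 0], 0.4], [[0, 0, 0], [0.0013, -0.0048, 0], 0.4], [[0, 0, 0], [0.0013, -0.0048, 0], 0.4], [[0, 0, 0], [0, 0, 0], 0.4]]'

```text
t: 11.08
position: [0.4625, 0.3705, 0.0052]
eef_rot: [0.606, 0.795, -0.0, 0.0]
contact_force: [-0.4, 0.1, -0.4]
grip_width: 0.0338
grip_force: 0.0
```

Emit:
move_arm --targets '[[[0, 0, 0], [0.0003, -0.0012, 0], 0.4], [[0, 0, 0], [0.0003, -0.0012, 0], 0.4], [[0, 0, 0], [0.0003, -0.0012, 0], 0.4], [[0, 0, 0], [0.0003, -0.0012, 0], 0.4], [[0, 0, 0], [0, 0, 0], 0.4]]'

```text
t: 11.5
position: [0.4634, 0.3674, 0.0053]
eef_rot: [0.606, 0.796, -0.0, 0.0]
contact_force: [0.3, 0.1, 0.1]
grip_width: 0.0342
grip_force: 0.0
```

Emit:
move_arm --targets '[[[0, 0, 0], [0.0003, -0.0012, 0], 0.4], [[0, 0, 0], [0.0003, -0.0012, 0], 0.4], [[0, 0, 0], [0, 0, 0], 0.4]]'

```text
t: 11.75
position: [0.4639, 0.3655, 0.0053]
eef_rot: [0.606, 0.796, -0.0, 0.0]
contact_force: [0.7, 0.2, 0.2]
grip_width: 0.034
grip_force: 0.0
```

Emit:
move_arm --targets '[[[0, 0, 0], [0.0003, -0.0012, 0], 0.4], [[0, 0, 0], [0.0003, -0.0012, 0], 0.4], [[0, 0, 0], [0, 0, 0], 0.4]]'

```text
t: 12.0
position: [0.4644, 0.3635, 0.0053]
eef_rot: [0.606, 0.796, -0.0, 0.0]
contact_force: [-0.9, -0.7, 0.1]
grip_width: 0.0341
grip_force: 0.0
```

Emit:
move_arm --targets '[[[0, 0, 0], [0.0003, -0.0012, 0], 0.4], [[0, 0, 0], [0, 0, 0], 0.4]]'

```text
t: 12.17
position: [0.4646, 0.3626, 0.0053]
eef_rot: [0.606, 0.796, -0.0, 0.0]
contact_force: [0.2, 0.4, 0.1]
grip_width: 0.0342
grip_force: 0.0
```

Emit:
move_arm --targets '[[[0, 0, 0], [0.0003, -0.0012, 0], 0.4], [[0, 0, 0], [0, 0, 0], 0.4]]'

```text
t: 12.33
position: [0.4645, 0.3624, 0.0053]
eef_rot: [0.606, 0.796, 0.0, -0.0]
contact_force: [-1.6, 3.7, 0.1]
grip_width: 0.0345
grip_force: 2.4
```

Emit:
move_arm --targets '[[[0, 0, 0], [0.0003, -0.0012, 0], 0.4], [[0, 0, 0], [0, 0, 0], 0.4]]'

```text
t: 12.5
position: [0.4645, 0.3623, 0.0054]
eef_rot: [0.606, 0.796, 0.001, -0.001]
contact_force: [-3.1, 7.7, -0.9]
grip_width: 0.0342
grip_force: 4.4
```

```bash
python3 - <<'E'
from h import *
f=report()
E
```

```text
tcp stop-frame [-0.0444  0.1355] z 0.0054 F [-0.9  8.3] t 12.5
tray stop-frame [-0.0452  0.0608] [0.1304 0.0785] 86.06273651123047 0.64
```

Emit:
move_arm --targets '[[[0, 0, 0], [-0.0034, 0.012, 0], 0.4], [[0, 0, 0], [-0.0034, 0.012, 0], 0.4], [[0, 0, 0], [0, 0, 0.04], 0.6], [[0, 0, 0], [0, 0, 0.04], 0.6], [[0, 0, 0], [0, 0, 0.04], 0.6]]'

```text
t: 13.02
position: [0.4587, 0.3801, 0.1016]
eef_rot: [0.606, 0.796, -0.001, -0.0]
contact_force: [0.7, -0.6, 0.6]
grip_width: 0.0512
grip_force: 0.0
```

Emit:
move_arm --targets '[[[0, 0, -0.0192], [-0.0042, -0.0102, 0], 0.6], [[0, 0, -0.0192], [-0.0042, -0.0102, 0], 0.6], [[0, 0, -0.0192], [-0.0042, -0.0102, 0], 0.6], [[0, 0, -0.0192], [-0.0042, -0.0102, 0], 0.6], [[0, 0, -0.0192], [-0.0042, -0.0102, 0], 0.6]]'

```text
t: 13.43
position: [0.4425, 0.3392, 0.1014]
eef_rot: [0.816, 0.577, -0.0, 0.0]
contact_force: [1.0, -0.9, 0.3]
grip_width: 0.0511
grip_force: 0.0
```

Emit:
move_arm --targets '[[[0, 0, -0.0192], [-0.0042, -0.0102, 0], 0.6], [[0, 0, -0.0192], [-0.0042, -0.0102, 0], 0.6], [[0, 0, -0.0192], [-0.0042, -0.0102, 0], 0.6], [[0, 0, -0.0192], [-0.0042, -0.0102, 0], 0.6], [[0, 0, -0.0192], [-0.0042, -0.0102, 0], 0.6]]'

```text
t: 13.85
position: [0.4258, 0.2983, 0.1013]
eef_rot: [0.951, 0.309, -0.0, 0.0]
contact_force: [-0.1, -0.2, 1.2]
grip_width: 0.0513
grip_force: 0.0
```

Emit:
move_arm --targets '[[[0, 0, -0.0192], [-0.0042, -0.0102, 0], 0.6], [[0, 0, -0.0192], [-0.0042, -0.0102, 0], 0.6], [[0, 0, -0.0192], [-0.0042, -0.0102, 0], 0.6], [[0, 0, 0], [0, 0, 0], 0.6]]'

```text
t: 14.18
position: [0.4152, 0.2732, 0.1011]
eef_rot: [0.991, 0.133, -0.0, 0.0]
contact_force: [0.1, -0.4, 0.1]
grip_width: 0.0513
grip_force: 0.0
```

```bash
python3 - <<'E'
from h import *
report();s=monitor.sense();print(R.from_quat(s['eef_rot']).as_matrix()[:2,0])
w=cam('wrist');cv2.imwrite('pics/w5.png',cv2.resize(w['color'][...,::-1],(800,600)))
E
```

```text
tcp stop-frame [-0.1158  0.0628] z 0.1011 F [-0.  -0.4] t 14.1833
tray stop-frame [-0.0405  0.0616] [0.0808 0.1294] 0.03994304686784744 0.6
[0.9623893  0.27167379]
```

View pics/w5.png

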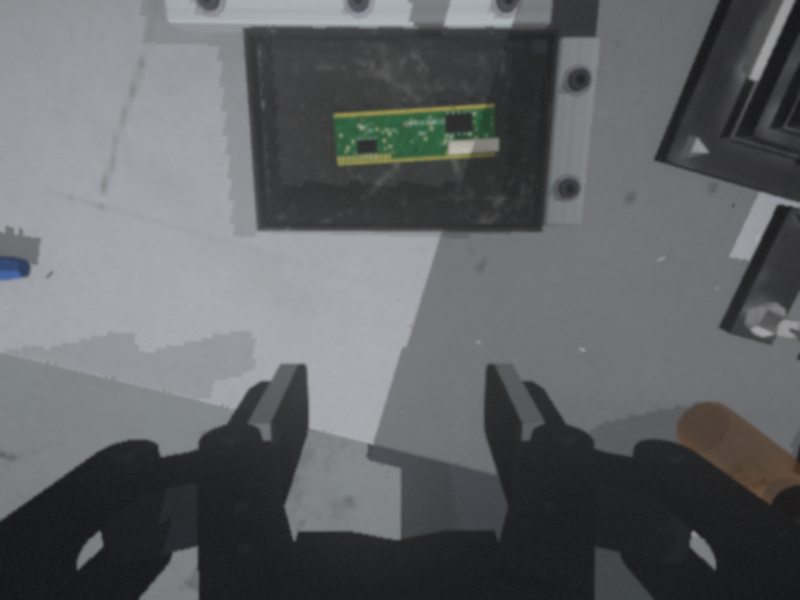

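The tray is in the corner: its right wall touches the side bar at (555,130), and its far wall is at the back bar (400,28). I'll give it one gentle check press towards the back bar.

Emit:
move_arm --targets '[[[0, 0, 0], [0, 0, -0.045], 0.6], [[0, 0, 0], [0, 0, -0.045], 0.6], [[0, 0, 0], [0, 0, -0.03], 0.6], [[0, 0, 0], [0.012, 0.0033, 0], 0.6], [[0, 0, 0], [0.012, 0.0033, 0], 0.6]]'

```text
t: 14.75
position: [0.4347, 0.2794, 0.0044]
eef_rot: [0.991, 0.137, -0.002, 0.0]
contact_force: [0.4, -0.0, -0.2]
grip_width: 0.0514
grip_force: 0.0
```

Emit:
move_arm --targets '[[[0, 0, 0], [0.0024, 0.0007, 0], 0.6], [[0, 0, 0], [0.0024, 0.0007, 0], 0.6], [[0, 0, 0], [0, 0, 0], 0.6]]'

```text
t: 15.0
position: [0.4398, 0.2809, 0.0066]
eef_rot: [0.991, 0.136, 0.001, -0.0]
contact_force: [-2.7, -0.6, -0.1]
grip_width: 0.0511
grip_force: 1.3
```

Emit:
move_arm --targets '[[[0, 0, 0], [0.0012, 0.0003, 0], 0.6], [[0, 0, 0], [0.0012, 0.0003, 0], 0.6], [[0, 0, 0], [0, 0, 0], 0.6]]'

```text
t: 15.25
position: [0.4399, 0.2809, 0.0063]
eef_rot: [0.991, 0.136, -0.001, 0.0]
contact_force: [-8.1, -1.3, 6.9]
grip_width: 0.0512
grip_force: 4.1
```

```bash
python3 - <<'E'
from h import *
s=monitor.sense();print(stf(s['position']),np.array(s['contact_force'])[:2]@A)
E
```

```text
[-0.08995514  0.06356204] [-8.14183188  0.90278856]
```

Firm contact at the same place as the first push, so the tray is flush. I'll back off straight, rise and check.

Emit:
move_arm --targets '[[[0, 0, 0], [-0.006, -0.0017, 0], 0.6], [[0, 0, 0], [-0.015, -0.004, 0], 0.6], [[0, 0, 0], [-0.015, -0.004, 0], 0.6], [[0, 0, 0], [0, 0, 0.04], 0.6], [[0, 0, 0], [0, 0, 0.05], 0.6]]'

```text
t: 15.67
position: [0.4096, 0.272, 0.0761]
eef_rot: [0.991, 0.136, -0.002, 0.001]
contact_force: [1.6, 0.7, 0.4]
grip_width: 0.0512
grip_force: 0.0
```

Emit:
move_arm --targets '[[[0, 0, 0], [0, 0, 0.045], 0.6], [[0, 0, 0], [0, 0, 0], 0.6], [[0, 0, 0], [0, 0, 0], 0.6]]'

```text
t: 15.92
position: [0.4152, 0.2741, 0.1173]
eef_rot: [0.991, 0.136, 0.005, -0.001]
contact_force: [-0.9, -0.8, -1.0]
grip_width: 0.0513
grip_force: 0.0
```

```bash
python3 - <<'E'
from h import *
report()
w=cam('wrist');cv2.imwrite('pics/w6.png',cv2.resize(w['color'][...,::-1],(800,600)))
for l in ['loupe','gauge_weight','dropper']:
    m=recognise(l,'side')[:1];print(l,[(round(x['score'],2),np.round(x['box'])) for x in m])
E
```

```text
tcp stop-frame [-0.1155  0.0636] z 0.1173 F [-1.  -0.5] t 15.9167
tray stop-frame [-0.0392  0.0617] [0.1283 0.0813] 89.9848403930664 0.92
loupe [(0.79, array([203., 236., 216., 258.]))]
gauge_weight [(0.55, array([183., 262., 206., 282.]))]
dropper [(0.73, array([319., 194., 334., 232.]))]
```

View pics/w6.png

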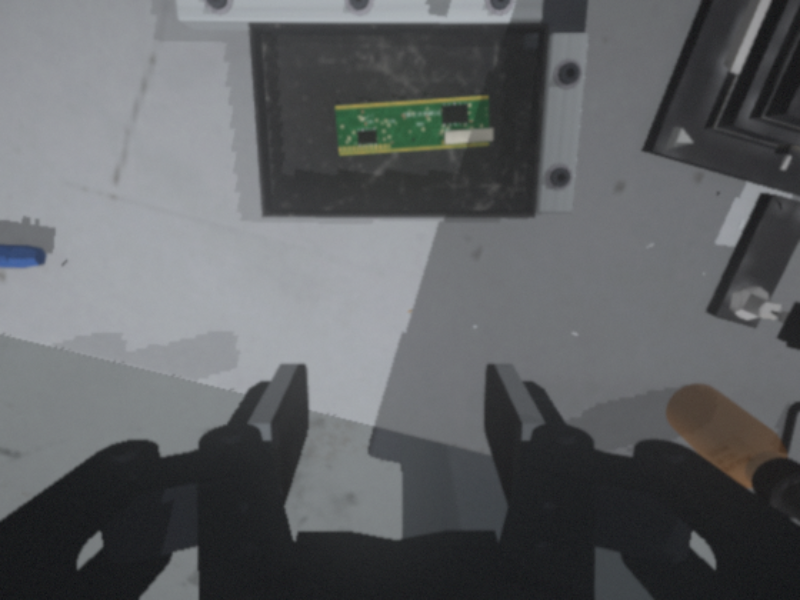

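The tray sits flush at the back bar (400,23) and against the side bar (545,120). The board is inside and the bystanders haven't moved.

```bash
python3 -c "
from bench import order;print(order.hand_in())"
```

```text
the job is handed in; nothing more can be done
None
```

The tray, with the board in it, is flush against the back bar and tight against the side bar; the loupe, weight and dropper bottle were not touched, and the job was handed in at about 16 s.

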